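Rewind the label tape and pack up the labelled spices

TASK

The labelling is finished, so pack it up: turn the dispenser's crank clockwise (seen from above) until the resistance suddenly drops away and the pin pops up, and stop within a turn of that. Only then lift the tape cassette out of the dispenser. Stand the cassette and every spice jar and tin upright on the floor of the wooden crate, one to a cell, and leave the cup, the roll of tape and the teaspoon where they are.

Things in the scene. Friction and masses are not known exactly. Their poses are not given: they have to be found in the camera images.
- crate: Open wooden crate, 159 x 206 x 30 mm, too heavy to shift, origin at the centre of its underside. Two rows (one at -x, one at +x) of three cells (along y); each cell is 72 mm along the crate's x and 62 mm along its y, walls and floor 5 mm thick, rim 30 mm above the table.
- dispenser: White label dispenser, a flat casing 130 x 200 x 45 mm fixed to the table, origin at the centre of its underside. On top: the crank (axis at x 0, y -45 mm), a pocket holding the tape cassette (at x +12, y +65 mm) and the slack pin (at x -48, y +30 mm).
- crank_axis (a point): Point on the crank's upright axis, level with the middle of the crank's knob, 76 mm above the table. The crank winds the tape in clockwise as seen from above. While the tape is being rewound it resists with about 0.2 N m (about 4 to 5 N at the knob), and then suddenly runs almost free; this takes between two and four and a half turns from the start.
- knob_mid (a point): Middle of the crank's upright black knob: 17 mm diameter, 40 mm tall, from 55 to 95 mm above the table, turning freely on its pin; it runs on a circle of 45 mm radius about crank_axis. A flat steel arm lies below it, its top 54 mm above the table.
- slack_pin (a joint): Steel tell-tale pin, 12 mm diameter, upright in the casing's top: 0 to 1 mm while the tape is still on its feed spool (pin low, 3 mm proud); the moment the tape comes free and the crank goes slack it pops up by itself to about 0.013 m (16 mm proud).
- tape_tail (a point): Tail end of the tape, hidden inside the casing; it travels 18.8 mm towards the dispenser's +y for each turn of the crank, and leaves the feed spool when its y in the dispenser's frame reaches about +31 mm.
- cassette_mid (a point): Centre of the grey tape cassette, an upright rounded box 44 x 30 x 80 mm (its own x, y, z), 90 g. It stands in the dispenser's pocket, its underside 10 mm above the table, the upper 45 mm proud of the casing, its x and y parallel to the dispenser's; it lifts straight out.
- spice_jar_1_mid (a point): Centre (half-way up) of a yellow-capped round glass spice jar, 100 mm tall, 45 mm diameter, about 0.1 to 0.15 kg, standing on the table; may be absent.
- spice_jar_2_mid (a point): Centre (half-way up) of a white-capped round glass spice jar, 100 mm tall, 43 mm diameter, about 0.1 to 0.15 kg, standing on the table; may be absent.
- spice_pepper_mid (a point): Centre (half-way up) of a blue-capped round glass spice jar, 92 mm tall, 46 mm diameter, about 0.1 to 0.15 kg, standing on the table; may be absent.
- tin_1_mid (a point): Centre (half-way up) of a low round metal spice tin with a paper band and a steel lid, 54 mm tall, 52 mm diameter, 0.1 to 0.16 kg, standing on the table.
- tin_2_mid (a point): Centre (half-way up) of a low round metal spice tin with a paper band and a steel lid, 54 mm tall, 52 mm diameter, 0.1 to 0.16 kg, standing on the table; may be absent.
- mug_3_mid (a point): Small cup, 63 x 92 x 51 mm, a bystander; point 12 mm above its underside.
- tape_1_mid (a point): Roll of masking tape, 104 mm across, 25 mm high, a bystander; its centre.
- teaspoon_1_mid (a point): Teaspoon, 130 mm long, a bystander; a point just above it.
Not all that is in view belongs to the job. What is shaped like the part that bears spice_jar_1_mid but green or turquoise is not meant.

How it is judged (in metres and radians):
On the way:
1. the tape is rewound off its spool: the crank has gone slack and the pin is up (value of joint slack_pin above 0.009 m), for 0.2 s.
At the end, for the whole second after the job is handed in: The slack pin is up (over 9 mm), and the cassette and every jar and tin present stand in the crate's cells, upright within 0.2 rad, on the floor within 8 mm; the cells are too small for two things (value of joint slack_pin above 0.009 m and x of spice_jar_1_mid in the frame of crate between -0.08 and 0.08 m and y of spice_jar_1_mid in the frame of crate between -0.103 and 0.103 m and z of spice_jar_1_mid in the frame of crate between 0.047 and 0.063 m and angle between each of spice_jar_1_mid, spice_jar_2_mid, spice_pepper_mid, tin_1_mid, tin_2_mid, cassette_mid's own z axis and vertical below 0.2 rad and x of spice_jar_2_mid in the frame of crate between -0.08 and 0.08 m and y of spice_jar_2_mid in the frame of crate between -0.103 and 0.103 m and z of spice_jar_2_mid in the frame of crate between 0.047 and 0.063 m and x of spice_pepper_mid in the frame of crate between -0.08 and 0.08 m and y of spice_pepper_mid in the frame of crate between -0.103 and 0.103 m and z of spice_pepper_mid in the frame of crate between 0.043 and 0.059 m and x of tin_1_mid in the frame of crate between -0.08 and 0.08 m and y of tin_1_mid in the frame of crate between -0.103 and 0.103 m and z of tin_1_mid in the frame of crate between 0.024 and 0.04 m and x of tin_2_mid in the frame of crate between -0.08 and 0.08 m and y of tin_2_mid in the frame of crate between -0.103 and 0.103 m and z of tin_2_mid in the frame of crate between 0.024 and 0.04 m and x of cassette_mid in the frame of crate between -0.08 and 0.08 m and y of cassette_mid in the frame of crate between -0.103 and 0.103 m and z of cassette_mid in the frame of crate between 0.037 and 0.053 m); the robot touches nothing.
It fails at once if the cassette is taken out while its tape is not yet fully rewound (distance of cassette_mid from where it was at the start of the episode above 0.02 m and value of joint slack_pin below 0.004 m).
It fails at once if the crank is wound more than one and a half turns on after it has gone slack (y of tape_tail in the frame of dispenser above 0.06 m).
It fails at once if the cup is shifted more than 5 cm (distance of mug_3_mid from where it was at the start of the episode above 0.05 m).
It fails at once if the roll of masking tape is shifted more than 5 cm (distance of tape_1_mid from where it was at the start of the episode above 0.05 m).
It fails at once if the teaspoon is shifted more than 5 cm (distance of teaspoon_1_mid from where it was at the start of the episode above 0.05 m).
Of spice_jar_1, spice_jar_2, spice_pepper, tin_2 only 2 to 4 are there at a start; the rules pass over those that are not, and their reading is None.
At some moment in a run one of tin_1, tin_2 may be knocked a few centimetres aside while the robot is not near it.
It also fails if it takes over 210 s, if anything falls off the work surface, if the arm or the gripper's body presses on something with over 40 N, if the wrist force passes 120 N, or if a joint passes its speed limit or range.

ROBOT

A 6-joint arm with a two-finger parallel gripper is mounted at the origin on a cart in front of the work surface, level with it; the furniture and walls round the work are solid. World frame = base frame: x ahead of the robot, y to its left, z up, the work surface at z = 0. Lengths are in mm, angles in rad, forces in N, time in s.
With the tool pointing down it reaches from about 300 to 775 mm from the base axis. Payload 14.6 kg.
Tool frame: the origin (TCP) lies on the centre line of the jaws, within the pads' length; the fingertips stand 19 mm ahead of it and the grasp point (between the pads) is the TCP (bot.tip_reach is the distance from the TCP to the fingertips, in mm); z points along the fingers, y is the line along which they close (so a half turn about z gives the same grasp; the last joint's range is limited). The gripper opens to 85 mm and grips with 20 to 120 N. Pads are 22 mm wide; open, the fingers measure 114 mm over their backs; the gripper's body (76 mm by 85 mm) begins 54 mm behind the grasp point. The pads swing forward as they close: fully open they stand 13 mm farther back than shut.
Start: joints at [-1.403, 0.3, 1.521, -0, 1.321, -0.067], TCP at [127.95, -534.9, 250.281] pointing down, gripper open.
Joint ranges: [-3.03, 3.03], [-0.79, 2.21], [0.23, 2.52], [-1.04, 4.18], [0, 3.07], [-2.55, 2.55]. Speed limits (rad/s): [2.22, 2.22, 2.57, 3.14, 3.14, 3.14].

INTERFACE

Orientations are given as a unit quaternion [w, x, y, z].
In Python, from rig import bot gives the robot as it stands. Calls block until the motion is done:
- bot.move_to(position, orientation): joint-space move of the TCP to a pose.
- bot.servo_line(position, attitude=None, speed=150, until_force=None): straight line of the TCP; attitude=None keeps the orientation; speed is the mean speed in mm/s. With until_force (N) it stops when the force on the tool has changed by that much, and returns True; else False.
- bot.move_joints(angles): joint-space move.
- bot.move_gripper(opening, grip_force=None): finger opening in mm; grip_force is the grip in N (None keeps the last); returns when the fingers have stopped.
- bot.dwell(seconds).
- bot.ik(position, orientation): joint angles nearest the present ones, or None.
- bot.read_state(): the state.
- bot.read_camera(name): name is "scene" or "side" or "wrist"; returns a dict with "image" (480x640x3 uint8, blue, green, red), "depth" (480x640 float32, mm along the optical axis (not along the pixel's ray), 0 where there is no reading), "fovy" (degrees; the focal length in pixels is half the picture's height over the tangent of half this angle, whatever the lens; pixels are square), "cx", "cy" (the principal point, pixels), "eye" and "attitude" of the camera in the world; the wrist camera has in their place "mount" (4x4, takes a point from camera to tool coordinates, whose origin is the TCP and whose axes are the flange's). Camera axes: x right, y down, z forward; pixel columns grow to the right and rows downward; lengths in mm; the calibration is good to about 2 mm. A picture is of the moment at which its call begins: read the wrist's pose just before it.
A pose or a line that the arm cannot do raises bot.MotionError and nothing moves.
- bot.finish_job(): hands the job in; it is judged then, once.
The state is a dict: "clock": time; "joint_positions": joint angles; "qvel": joint speeds; "effort": joint torques, N m; "ee_pos": TCP position; "tool_rot": TCP orientation; "ft_force": force on the tool from outside, world axes, zero at the start; "moment": the same for the moment, N m; "grip_width": finger opening in mm; "grip_force": force on a finger pad.
Only numpy, scipy, OpenCV 4.12 (cv2) and the standard library are available. Lean on these libraries where they do the work, as an engineer would, in place of code of your own. Each camera call takes 0.05 s, during which the arm holds its last target. There are 200 camera calls.

## Working session

There is one attempt and no reset: what is moved stays moved. The work goes in short steps, each a Python script; the robot and the scene stay as the last script left them, time stands still between calls to the robot, and variables do not carry over. Pictures are saved under pics/ and viewed, at most 14 in all, crops included, and the job is handed in when it is done.

```bash
ls; mkdir -p pics
cat > h.py <<'E'
import numpy as np, cv2
from rig import bot
from scipy.spatial.transform import Rotation as R
def rot(q): return R.from_quat([q[1],q[2],q[3],q[0]]).as_matrix()
def cam(name,save=None):
    s=bot.read_state(); c=bot.read_camera(name)
    if save: cv2.imwrite('pics/'+save,c['image'])
    if name=='wrist':
        T=np.eye(4);T[:3,:3]=rot(s['tool_rot']);T[:3,3]=s['ee_pos'];c['T']=T@np.array(c['mount'])
    else:
        T=np.eye(4);T[:3,:3]=rot(c['attitude']) if np.size(c['attitude'])==4 else np.array(c['attitude']);T[:3,3]=c['eye'];c['T']=T
    c['f']=240/np.tan(np.radians(c['fovy'])/2)
    return c
def cloud(c):
    v,u=np.mgrid[0:480,0:640];d=c['depth']
    P=np.stack([(u-c['cx'])/c['f']*d,(v-c['cy'])/c['f']*d,d],-1)
    W=P@c['T'][:3,:3].T+c['T'][:3,3]; W[d<=0]=np.nan
    return W
def ray(c,u,v,z):
    r=c['T'][:3,:3]@np.array([(u-c['cx'])/c['f'],(v-c['cy'])/c['f'],1]);e=c['T'][:3,3]
    return e+r*(z-e[2])/r[2]
E
python3 - <<'E'
from h import *
import pickle
for n in('scene','side','wrist'):
    c=cam(n,n+'0.png');pickle.dump(c,open(n+'.pkl','wb'));print(n,c['T'].round(2).tolist(),c['f'])
s=bot.read_state();print(s['tool_rot'],s['ft_force'],bot.tip_reach)
E
```

```text
pics
scene [[-0.75, -0.42, 0.52, 77.34], [-0.66, 0.45, -0.6, 558.38], [0.02, -0.79, -0.61, 723.51], [0.0, 0.0, 0.0, 1.0]] 454.00038677781544
side [[-0.87, -0.31, 0.38, 219.43], [-0.49, 0.51, -0.71, 672.31], [0.02, -0.8, -0.59, 661.49], [0.0, 0.0, 0.0, 1.0]] 532.6766460603018
wrist [[0.23, -0.93, -0.3, 202.72], [-0.97, -0.22, -0.07, -517.75], [-0.0, 0.3, -0.95, 373.75], [0.0, 0.0, 0.0, 1.0]] 404.82403271881816
[-4.44631153e-04  9.93118458e-01  1.17113324e-01 -2.36544007e-05] [0.19682554 0.57984207 0.19444399] 19.0
```

View pics/scene0.png

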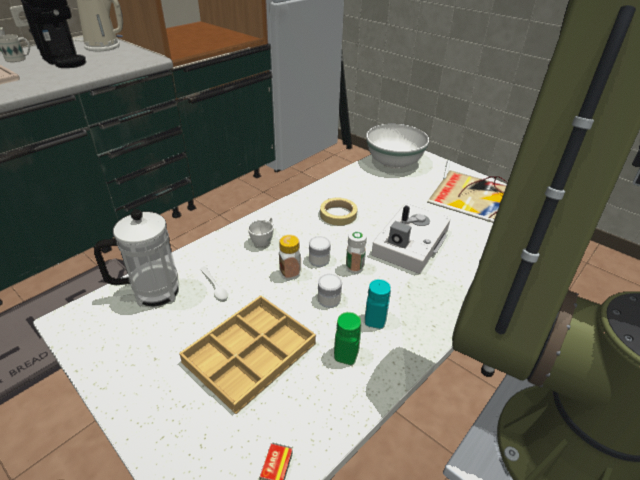

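View pics/side0.png

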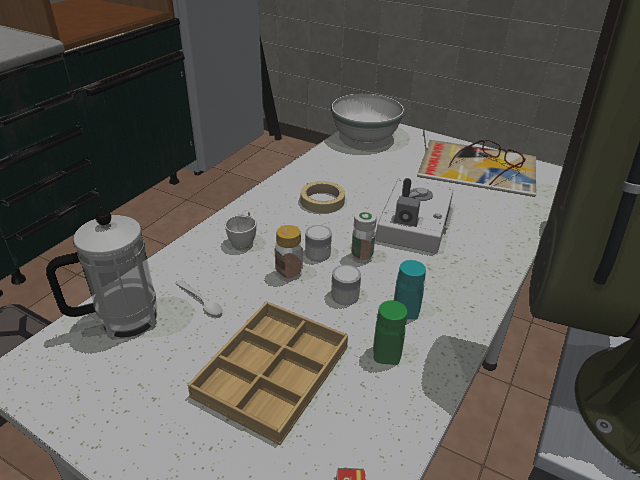

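The scene shows the yellow-capped jar (side view 288,235), the white-capped jar (365,217) and two tins (318,235 and 346,275). The green (391,310) and turquoise (410,268) bottles are decoys. There is no blue-capped jar. The crate is at (268,370) and the dispenser at (415,215), with the cassette at (407,208) and the knob at (407,188). I'll check these in one enlarged crop.

Run:
```python
from h import *
import pickle
s=pickle.load(open('side.pkl','rb'))
i=s['image'][165:325,255:465]; cv2.imwrite('pics/crop1.png',cv2.resize(i,None,fx=3.7,fy=3.7,interpolation=cv2.INTER_CUBIC))
# orthographic maps
for n in('scene','side'):
    c=pickle.load(open(n+'.pkl','rb'));W=cloud(c).reshape(-1,3);C=c['image'].reshape(-1,3)
    m=(W[:,2]>-20)&(W[:,2]<160);W=W[m];C=C[m]
    o=np.argsort(W[:,2]);W=W[o];C=C[o]
    im=np.zeros((600,800,3),np.uint8); # col: y from 400 to -400 , row: x 800..200
    u=(400-W[:,1]).astype(int);v=(850-W[:,0]).astype(int);k=(u>=1)&(u<799)&(v>=1)&(v<599)
    im[v[k],u[k]]=C[k]
    # top heights
    im=cv2.dilate(im,np.ones((3,3)))
    cv2.imwrite(f'pics/ortho_{n}.png',im)
    H=W[(W[:,2]>20)];
    lab=np.zeros((600,800),np.uint8);uu=(400-H[:,1]).astype(int);vv=(850-H[:,0]).astype(int)
    k=(uu>=0)&(uu<800)&(vv>=0)&(vv<600);lab[vv[k],uu[k]]=1
    lab=cv2.morphologyEx(lab,cv2.MORPH_CLOSE,np.ones((5,5)))
    N,L,st,ce=cv2.connectedComponentsWithStats(lab)
    for j in range(1,N):
        if st[j,4]<150: continue
        q=H[k][L[vv[k],uu[k]]==j]; zt=np.percentile(q[:,2],97); t=q[q[:,2]>zt-4]
        print(n,'top z %.0f'%zt,'mean',t.mean(0).round(0),'range',t[:,:2].min(0).round(),t[:,:2].max(0).round(),st[j,4])
```

```text
scene top z 157 mean [795. 274. 157.] range [764. 209.] [851. 313.] 960
scene top z 52 mean [794. -43.  51.] range [761. -71.] [809.  -2.] 685
scene top z 52 mean [761. -10.  51.] range [747. -43.] [792.   6.] 389
scene top z 28 mean [ 722. -274.   26.] range [ 668. -303.] [ 766. -224.] 1071
scene top z 28 mean [ 702. -221.   26.] range [ 663. -255.] [ 754. -203.] 1058
scene top z 103 mean [642.  10. 102.] range [621. -14.] [665.  30.] 1610
scene top z 57 mean [626. -74.  56.] range [ 601. -101.] [652. -49.] 1863
scene top z 32 mean [534. 232.  31.] range [459. 118.] [620. 326.] 6473
scene top z 49 mean [ 557. -296.   47.] range [ 547. -320.] [ 567. -271.] 413
scene top z 102 mean [ 544. -109.  101.] range [ 523. -132.] [566. -89.] 1372
scene top z 91 mean [ 504. -231.   91.] range [ 475. -297.] [ 538. -202.] 14960
scene top z 57 mean [521.  11.  55.] range [496. -17.] [547.  36.] 2014
scene top z 103 mean [409.  -9. 102.] range [388. -32.] [432.  12.] 1699
scene top z 103 mean [399. 102. 102.] range [377.  79.] [420. 122.] 1683
side top z 157 mean [799. 280. 156.] range [762. 214.] 
[... 195 characters left out ...]
range [ 664. -304.] [ 765. -200.] 2667
side top z 102 mean [642.  10. 101.] range [621. -13.] [666.  31.] 1770
side top z 57 mean [625. -73.  55.] range [600. -99.] [652. -48.] 2084
side top z 32 mean [535. 237.  30.] range [459. 118.] [620. 327.] 6982
side top z 48 mean [ 568. -351.   46.] range [ 556. -368.] [ 577. -332.] 304
side top z 91 mean [ 504. -229.   91.] range [ 476. -296.] [ 539. -200.] 16423
side top z 102 mean [ 544. -108.  100.] range [ 525. -131.] [565. -88.] 1492
side top z 57 mean [521.  11.  55.] range [496. -16.] [547.  36.] 2104
side top z 103 mean [409.  -8. 101.] range [389. -32.] [431.  13.] 1721
side top z 103 mean [398. 102. 102.] range [377.  79.] [420. 122.] 1753
```

View pics/crop1.png

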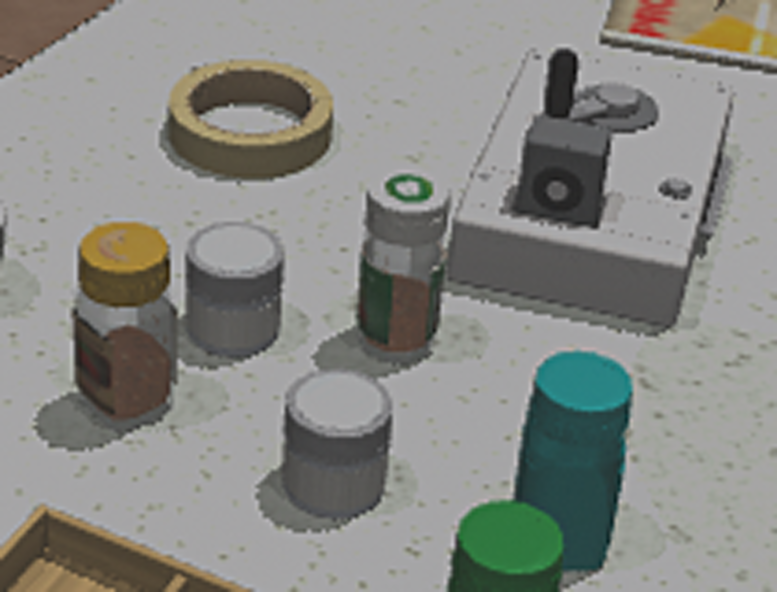

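View pics/ortho_side.png

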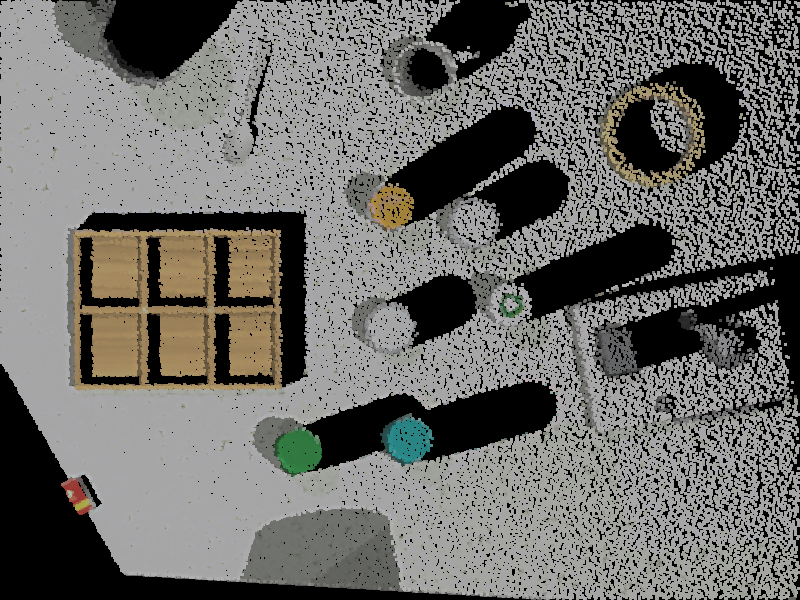

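The crop confirms the choice: yellow- and white-capped glass jars plus two tins. The green and turquoise bottles have no glass, so they are decoys, and pepper is absent. Next I'll look at the dispenser from above with the wrist camera.

```bash
cat >> h.py <<'E'
def q(a): return [0,np.cos(a/2),np.sin(a/2),0]   # tool x at angle a, jaws close along a-90deg
E
python3 - <<'E'
from h import *
import pickle
bot.move_to([490,-255,300],q(0.17))
bot.dwell(.2);c=cam('wrist','w1.png');pickle.dump(c,open('w1.pkl','wb'))
W=cloud(c);P=W.reshape(-1,3)
m=(abs(P[:,2]-45)<2.5);
print(bot.read_state()['clock'])
q2=P[m][:,:2].astype(np.float32)
r=cv2.minAreaRect(q2);print('casing',r)
for lo,hi in((88,100),(85,93),(50,58),(60,84)):
    k=(P[:,2]>lo)&(P[:,2]<hi);t=P[k];print(lo,hi,len(t),t.mean(0).round(1),t.min(0).round(1),t.max(0).round(1))
E
```

```text
2.0833
casing ((437.011474609375, -249.18276977539062), (468.96636962890625, 650.6275024414062), 22.779096603393555)
88 100 4705 [ 503.6 -150.3   94.5] [ 389.1 -300.5   88. ] [566.6   5.6 100. ]
85 93 2532 [ 493.1 -187.3   89.8] [ 390.8 -300.5   85. ] [566.6  -0.8  93. ]
50 58 5830 [540.6 -75.3  54.4] [ 396.  -343.7   50. ] [627.7  31.5  58. ]
60 84 1728 [470.3 -88.5  71.6] [ 392.8 -296.5   60. ] [567.2   8.8  84. ]
```

View pics/w1.png

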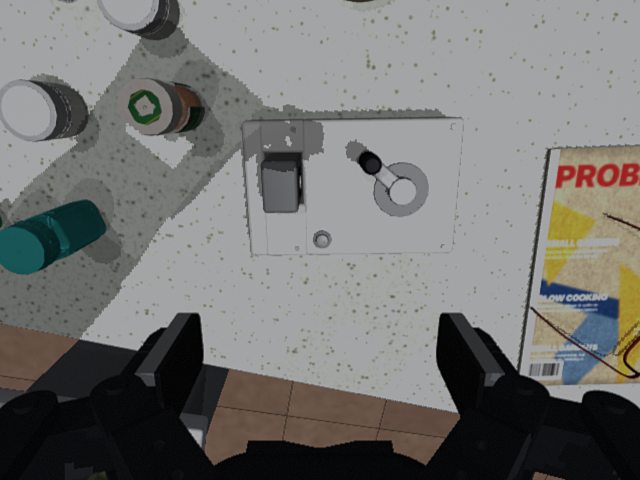

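The casing is at (244,119)–(462,252). The knob top is near (371,163), the crank hub at (403,191), the cassette at (282,184) and the pin at (322,239), still low.

Run:
```python
from h import *
import pickle
c=pickle.load(open('w1.pkl','rb'));P=cloud(c)[105:262,236:470].reshape(-1,3)
t=P[abs(P[:,2]-45)<2.5];r=cv2.minAreaRect(t[:,:2].astype(np.float32));print('casing',r,len(t))
for u,v,z in((244,121,45),(462,118,45),(453,251,45),(250,254,45),(371,163,95),(403,191,56),(322,239,48)):print(u,v,ray(c,u,v,z).round(1))
for n,lo,hi,ylo,yhi in(('knob',92,99,-400,-260),('cass',86,93,-255,-180),('hub',56,62,-400,-300)):
    k=(P[:,2]>lo)&(P[:,2]<hi)&(P[:,1]>ylo)&(P[:,1]<yhi);t=P[k];print(n,len(t),t.mean(0).round(1),t.min(0).round(1),t.max(0).round(1), cv2.minAreaRect(t[:,:2].astype(np.float32)) if len(t)>5 else '')
```

```text
casing ((499.5469970703125, -285.7692565917969), (129.26463317871094, 200.99783325195312), 10.54321575164795) 23906
244 121 [ 544.5 -178.4   45. ]
462 118 [ 579.9 -370.8   45. ]
453 251 [ 456.1 -396.6   45. ]
250 254 [ 419.1 -198.5   45. ]
371 163 [ 532.2 -291.3   95. ]
403 191 [ 508.2 -331.3   56. ]
322 239 [ 447.5 -266.2   48. ]
knob 293 [ 531.3 -292.2   94.5] [ 522.9 -300.2   92. ] [ 538.5 -284.9   96.9] ((530.7680053710938, -292.386474609375), (15.434015274047852, 15.417289733886719), 11.099052429199219)
cass 1854 [ 500.4 -220.9   89.9] [ 475.6 -239.    86.1] [ 523.2 -203.1   92.7] ((499.3099365234375, -220.93104553222656), (44.41287612915039, 30.022018432617188), 10.400314331054688)
hub 341 [ 508.2 -331.2   56.7] [ 495.7 -343.    56. ] [ 523.8 -308.4   59. ] ((512.5914306640625, -327.62298583984375), (34.53603744506836, 24.504440307617188), 35.934486389160156)
```

```bash
cat >> h.py <<'E'
AX=np.array([507.7,-330.0]);ZK=78.
def crank(a0,turns,n=24,speed=70,rest=None):
    """clockwise; returns final angle, tangential forces"""
    F=[];a=a0
    for i in range(int(round(turns*n))):
        a-=2*np.pi/n
        bot.servo_line([*(AX+45*np.array([np.cos(a),np.sin(a)])),ZK],speed=speed)
        f=np.array(bot.read_state()['ft_force']);t=np.array([np.sin(a),-np.cos(a)])
        F.append((round(float(f[:2]@t),1),round(float(f[:2]@[np.cos(a),np.sin(a)]),1)))
        if rest and len(F)>=3 and np.mean([x[0] for x in F[-3:]])>rest: break
    return a,F
E
python3 - <<'E'
from h import *
for a in(1.75,-1.39):print(a,bot.ik([531,-292.2,130],q(a)),bot.ik([507,-380,78],q(a)))
best=[a for a in(1.75,-1.39) if bot.ik([531,-292.2,130],q(a)) is not None][0]
j=bot.ik([531,-292.2,130],q(1.75)); j2=bot.ik([531,-292.2,130],q(-1.39))
cur=bot.read_state()['joint_positions']
cand=[(np.abs(np.array(x)-cur).max(),a) for x,a in((j,1.75),(j2,-1.39)) if x is not None]
a=min(cand)[1];print('use',a)
bot.move_gripper(45)
bot.move_to([531,-292.2,140],q(a))
bot.servo_line([531,-292.2,ZK],speed=80,until_force=8)
bot.move_gripper(10,30)
s=bot.read_state();print(s['ee_pos'],s['grip_width'],s['ft_force'],s['clock'])
a0=np.arctan2(-292.2+330,531-507.7)
a1,F=crank(a0,0.5);print(a1,F);s=bot.read_state();print(s['clock'],s['ee_pos'],s['ft_force'],s['grip_width'])
E
```

```text
1.75 [-5.63484165e-01  5.40791148e-01  1.47376489e+00 -4.44089210e-16
  1.12703662e+00 -7.42687838e-01] [-7.00982774e-01  6.61469627e-01  1.41387942e+00 -4.44089210e-16
  1.06624361e+00 -8.80186448e-01]
-1.39 [-5.63484165e-01  5.40791148e-01  1.47376489e+00 -4.44089210e-16
  1.12703662e+00  2.39731216e+00] [-7.00982774e-01  6.61469627e-01  1.41387942e+00 -4.44089210e-16
  1.06624361e+00  2.25981355e+00]
use -1.39
[ 531.2240156  -292.25127978   78.48274335] 16.383370872462745 [-0.0254203   0.9082036   3.23754324] 5.2167
-2.1231889899214136 [(-0.7, -1.1), (1.3, -0.0), (-0.4, 4.1), (-1.2, 4.9), (0.5, 9.1), (0.3, 10.2), (-0.4, 11.1), (1.0, 9.8), (0.7, 9.8), (-1.1, 7.9), (1.2, 6.4), (0.4, 4.6)]
9.0167 [ 483.52373971 -368.46133629   78.44037429] [-2.74977638 -3.69828052  5.54018973] 16.16431047363706
```

```bash
cat >> h.py <<'E'
PIN=np.array([447.0,-265.0])
def pin(names=('side','scene','wrist')):
    o={}
    for n in names:
        P=cloud(cam(n)).reshape(-1,3);k=np.linalg.norm(P[:,:2]-PIN,axis=1)<9
        z=P[k][:,2];z=z[z<75];o[n]=(len(z),round(float(np.percentile(z,90)),1) if len(z) else None)
    return o
E
python3 - <<'E'
from h import *
print(pin());a=-2.1231889899214136
for i in range(3):
    a,F=crank(a,.25,n=20);print(round(a,3),pin(),[x[1] for x in F])
s=bot.read_state();print(a,s['clock'],s['grip_width'],s['ee_pos'])
c=cam('side','s2.png');cv2.imwrite('pics/s2c.png',cv2.resize(c['image'][100:270,340:560],None,fx=3,fy=3))
E
```

```text
{'side': (34, 50.6), 'scene': (43, 51.1), 'wrist': (0, None)}
-3.694 {'side': (38, 50.3), 'scene': (36, 50.7), 'wrist': (257, 48.3)} [1.7, -2.1, -4.7, -8.8, -11.4]
-5.265 {'side': (36, 50.7), 'scene': (43, 50.8), 'wrist': (307, 49.3)} [-13.3, -12.8, -11.4, -9.1, -5.3]
-6.836 {'side': (34, 51.3), 'scene': (44, 50.3), 'wrist': (0, None)} [-1.7, 0.3, 6.3, 8.8, 10.7]
-6.835577970306103 14.8667 15.884122760407262 [ 546.92897052 -353.73232401   78.69067151]
```

View pics/s2c.png

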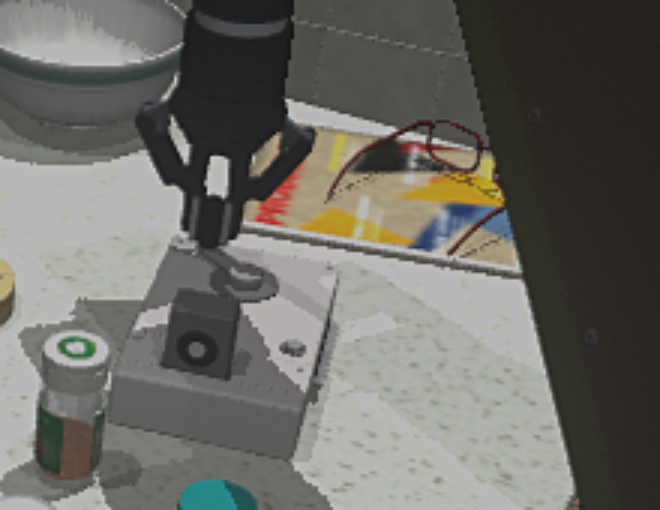

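The crank follows the gripper and the pin is still low, at crop (291,348). The radial force suggests the axis is about 1.3 mm off, so I'll correct that and continue.

```bash
sed -i 's/^AX=.*;ZK/AX=np.array([508.7,-331.0]);ZK/' h.py
python3 - <<'E'
from h import *
a=-6.835577970306103
for i in range(14):
    a,F=crank(a,.25,n=20,speed=100);p=pin(('side','scene'));print(round(a,3),p,[x[1] for x in F])
    if max(v[1] or 0 for v in p.values())>55: break
s=bot.read_state();print(a,s['clock'],s['grip_width'],s['ee_pos'])
E
```

```text
-8.406 {'side': (37, 50.9), 'scene': (43, 50.8)} [2.3, 4.2, 5.3, 4.9, 4.8]
-9.977 {'side': (37, 50.9), 'scene': (38, 50.6)} [4.6, 4.3, 2.3, 0.9, -0.6]
-11.548 {'side': (34, 50.5), 'scene': (42, 50.7)} [-1.6, -2.2, -2.7, -3.3, -2.1]
-13.119 {'side': (32, 50.7), 'scene': (44, 51.0)} [-0.3, 1.4, 1.1, 1.8, 2.2]
-14.69 {'side': (36, 51.2), 'scene': (42, 50.5)} [3.2, 3.7, 3.1, 4.0, 4.2]
-16.26 {'side': (33, 51.2), 'scene': (42, 50.8)} [3.2, 1.3, 1.2, 0.1, -1.2]
-17.831 {'side': (31, 51.3), 'scene': (46, 51.2)} [-2.4, -2.1, -2.1, -1.5, -0.8]
-19.402 {'side': (39, 51.5), 'scene': (49, 51.3)} [-0.7, -0.2, 1.7, 2.6, 3.1]
-20.973 {'side': (61, 61.5), 'scene': (65, 62.1)} [3.6, 3.3, 3.2, 3.5, 3.2]
-20.972744911460197 28.9417 15.85920196953659 [ 484.48177933 -369.21855474   78.25009276]
```

The pin popped up to about 62 mm after roughly 3.5 turns. I'll release the knob, then lift the cassette out and place it.

```bash
cat >> h.py <<'E'
A=np.pi/2
def locate(xy,ztop,rad=40,names=('scene','side')):
    o=[]
    for n in names:
        P=cloud(cam(n)).reshape(-1,3)
        t=P[(abs(P[:,2]-ztop)<4)&(np.linalg.norm(P[:,:2]-xy,axis=1)<rad)][:,:2]
        if len(t)>30:
            lo,hi=np.percentile(t,1,0),np.percentile(t,99,0);o.append([*((lo+hi)/2).round(1),*(hi-lo).round(0)])
    return o
def pick(xy,z,opn,a=A,force=40,up=210,w=10):
    bot.move_gripper(opn)
    bot.move_to([*xy,up],q(a))
    bot.servo_line([*xy,z+25],speed=250)
    hit=bot.servo_line([*xy,z],speed=80,until_force=12)
    bot.move_gripper(w,force)
    s=bot.read_state();print('grip',hit,s['grip_width'],np.round(s['ee_pos'],1),np.round(s['ft_force'],1))
    bot.servo_line([*xy,up],speed=200)
    s=bot.read_state();print('lifted',s['grip_width'],s['grip_force'],s['clock'])
def place(xy,z,opn,a=A,up=210):
    bot.move_to([*xy,up],q(a))
    bot.servo_line([*xy,z+25],speed=250)
    hit=bot.servo_line([*xy,z-3],speed=50,until_force=5)
    s=bot.read_state();print('down',hit,np.round(s['ee_pos'],1),np.round(s['ft_force'],1))
    bot.move_gripper(opn)
    bot.servo_line([*xy,up],speed=250)
    print('clock',bot.read_state()['clock'])
E
python3 - <<'E'
from h import *
bot.move_gripper(45)
p=bot.read_state()['ee_pos'];bot.servo_line([p[0],p[1],150],speed=150)
print(pin(('side','scene')))
pick([499.5,-220.3],72,65,a=1.754,up=200)
print(pin(('side','scene')))
place([501.5,222.5],67,60)
for n,xy,z in(('tinA',(626,-74.5),55),('tinB',(521.5,9.7),55),('white',(544.5,-110),101),('yellow',(643.3,8.8),101)):print(n,locate(xy,z))
cam('side','s3.png')
E
```

```text
{'side': (63, 61.5), 'scene': (62, 62.2)}
grip False 43.82987330564072 [ 499.8 -220.4   72.6] [-0.8 -0.2  4.6]
lifted 43.45847378880421 40.7573801279068 34.9833
{'side': (59, 61.7), 'scene': (61, 62.4)}
down True [501.6 222.5  67.1] [0.2 0.2 3.8]
clock 38.8667
tinA [[np.float64(626.0), np.float64(-74.3), np.float64(49.0), np.float64(50.0)]]
tinB [[np.float64(541.8), np.float64(26.6), np.float64(33.0), np.float64(40.0)], [np.float64(533.5), np.float64(29.3), np.float64(18.0), np.float64(37.0)]]
white [[np.float64(544.9), np.float64(-110.3), np.float64(38.0), np.float64(41.0)], [np.float64(544.8), np.float64(-110.0), np.float64(39.0), np.float64(41.0)]]
yellow [[np.float64(642.8), np.float64(9.3), np.float64(42.0), np.float64(43.0)]]
```

View pics/s3.png

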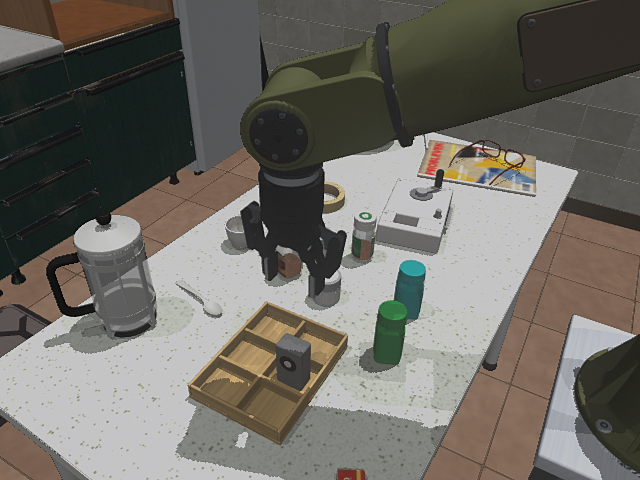

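The cassette stands upright in a cell at (293,362). Tin B seems to have been knocked from (346,283) to about (325,288). I'll pack tin A next and locate B again while the arm is out of the way.

Run:
```python
from h import *
pick([626,-74.4],50,75)
print(locate((540,27),55,60),locate((643,9),101))
place([578.5,289.5],55,64)
```

```text
grip False 50.43474921536985 [626.3 -74.5  50.7] [-1.4  0.3  5.6]
lifted 50.878012723534404 41.72970235347748 43.2833
[[np.float64(549.5), np.float64(30.7), np.float64(49.0), np.float64(49.0)], [np.float64(549.8), np.float64(31.7), np.float64(48.0), np.float64(49.0)]] [[np.float64(642.9), np.float64(9.1), np.float64(42.0), np.float64(40.0)], [np.float64(642.8), np.float64(9.1), np.float64(41.0), np.float64(41.0)]]
down True [578.4 289.5  55. ] [0.1 0.7 2.6]
clock 47.075
```

Run:
```python
from h import *
pick([549.7,31.2],50,72)
place([501.5,289.5],55,64)
pick([544.8,-110.2],62,70)
place([501.5,155],67,56)
pick([642.8,9.1],62,70)
place([578.5,155],67,56)
bot.move_to([450,-150,300],q(A))
cam('side','s4.png');c=cam('scene')
P=cloud(c).reshape(-1,3)
for n,xy,z in(('cass',(501.5,222.5),85),('tinA',(578.5,289.5),59),('tinB',(501.5,289.5),59),('white',(501.5,155),105),('yellow',(578.5,155),105)):print(n,locate(xy,z,35))
print(pin(('side',)))
```

```text
grip False 50.56090713469393 [550.   31.2  50.7] [-2.2 -0.1  6.3]
lifted 50.73649437559091 41.84087097644806 50.7583
down True [501.4 289.5  55. ] [0.3 0.5 2. ]
clock 54.0
grip False 41.4278579456475 [ 545.1 -110.3   62.6] [-0.1  1.1  4.7]
lifted 41.85460145762397 40.45249361079186 58.0833
down True [501.9 155.   67.2] [ 1.9 -1.2  3. ]
clock 61.2667
grip False 47.26130792081174 [643.2   9.1  62.7] [1.2 0.5 4.7]
lifted 47.32900722396454 41.28441728185862 64.7
down True [578.7 155.1  67.2] [ 1.1 -0.2  3. ]
clock 67.4833
cass [[np.float64(500.3), np.float64(223.6), np.float64(44.0), np.float64(29.0)], [np.float64(499.8), np.float64(224.4), np.float64(43.0), np.float64(29.0)]]
tinA [[np.float64(577.2), np.float64(289.6), np.float64(50.0), np.float64(48.0)], [np.float64(576.3), np.float64(290.1), np.float64(49.0), np.float64(49.0)]]
tinB [[np.float64(500.1), np.float64(288.8), np.float64(49.0), np.float64(49.0)], [np.float64(499.5), np.float64(289.7), np.float64(49.0), np.float64(49.0)]]
white [[np.float64(500.6), np.float64(154.7), np.float64(40.0), np.float64(39.0)], [np.float64(500.1), np.float64(155.2), np.float64(39.0), np.float64(41.0)]]
yellow [[np.float64(577.6), np.float64(154.2), np.float64(41.0), np.float64(42.0)], [np.float64(577.4), np.float64(155.3), np.float64(42.0), np.float64(42.0)]]
{'side': (55, 61.7)}
```

View pics/s4.png

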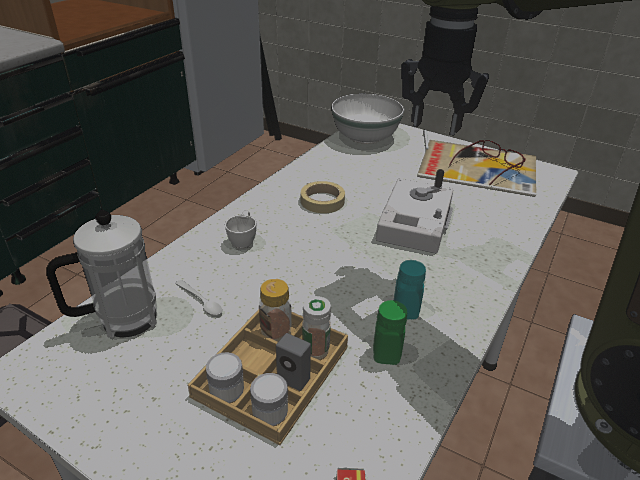

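All five items stand upright in separate cells: tins at (225,377) and (269,397), cassette at (293,362), jars at (275,308) and (316,326). The pin is up and the cup, tape roll and spoon haven't moved, so I'm handing in.

```bash
python3 -c "
from rig import bot
print(bot.finish_job())"
```

```text
the job is handed in; nothing more can be done
None
```

I wound the crank about 3.5 turns until the pin popped up, then stood the cassette, both jars and both tins upright in their own crate cells; the cup, tape roll and teaspoon were not touched, and the job is handed in at about 68 s (no verdict was shown).

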